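Refit the peg hub on the mitten-drying tree

ROBOT

A 6-joint arm with a two-finger parallel gripper is mounted at the origin on the work surface. World frame = base frame: x ahead of the robot, y to its left, z up, the work surface at z = 0. Lengths are in m, angles in rad, forces in N, time in s.
With the tool pointing down it reaches from about 0.35 to 0.975 m from the base axis. Payload 4.9 kg.
Tool frame: the origin (TCP) lies on the mounting face of the last link; the fingertips stand 173 mm ahead of it and the grasp point (between the pads) lies 155 mm ahead of it; z points along the fingers, y is the line along which they close (so a half turn about z gives the same grasp; the last joint's range is limited). The gripper opens to 85 mm and grips with 20 to 120 N. Pads are 22 mm wide; open, the fingers measure 114 mm over their backs; the gripper's body (76 mm by 85 mm) begins 54 mm behind the grasp point. The pads swing forward as they close: fully open they stand 13 mm farther back than shut.
Start: joints at [1.2, 0.053, 1.613, -0, 1.476, -0.119], TCP at [0.156, 0.605, 0.405] pointing down, gripper open.
Joint ranges: [-3.01, 3.01], [-1.01, 2.22], [0.06, 2.58], [-1.02, 4.17], [0.09, 2.62], [-3.14, 3.14]. Speed limits (rad/s): [2.57, 2.57, 3.14, 3.14, 3.14, 3.14].

INTERFACE

Orientations are given as a rotation vector (axis times angle).
In Python, from station import monitor, eyes, finish_job gives the robot as it stands. The module is installed in compiled form; this text tells all that it offers.
- The arm moves only by the tool step_arm, never from a script. Its argument "commands" is a list of rows, each a list of 3 entries, a list of its own where there are three numbers: the opening in per cent of the stroke, from 0 (shut) to 100 (fully open), then the shift along the tool's x, y, z in mm, then the turn about the tool's z in degrees. In form: [[hand, [x, y, z], yaw], ...]. A call has 1 to 12 rows; each row is the pose to reach, as a shift and turn from the pose commanded when the call began, along the tool's axes at that moment; what a row does not reach only later rows make up. A row lasts 1/8 s, in which the tool goes at most 62.5 mm and 10.7 degrees, less where a joint would pass 70% of its speed; a pose out of reach is approached as far as the arm can. A call with a gripper value outside its range is refused whole. The fingers move at their own pace and stop on an object; "squeeze" is the grip in N (left out, the last holds). Time passes only in rows, so rows that repeat a pose let the fingers close. It gives the time, the measured TCP pose, the force, the opening and the grip force at its end, in the units of the state.
- monitor.get_obs(): the state, without advancing time (a new reading comes with each control period).
- eyes.get_image(name): name is "scene" or "top"; returns the picture (420x560x3 uint8, red, green, blue); there is no depth.
- eyes.camera_info(name): a dict with "camera_matrix" (3x3 intrinsics, pixels), "k1" (the pictures are not rectified: a ray, as slopes to the right and down, at radius r is drawn at 1 + k1 r^2 times it, then the intrinsics apply), "extrinsics" (4x4, takes a point from camera to world coordinates). Camera axes: x right, y down, z forward; pixel columns grow to the right and rows downward; lengths in m; the calibration is good to about 2 mm. A picture is of the moment at which its call begins. camera_info takes no time and is no camera call.
- finish_job(): hands the job in; it is judged then, once.
The state is a dict: "t": time; "q": joint angles; "dq": joint speeds; "effort": joint torques, N m; "tool_pos": TCP position; "tool_rot": TCP orientation; "contact_force": force on the tool from outside, world axes, zero at the start; "wrist_torque": the same for the moment, N m; "opening": finger opening in m; "grip_force": force on a finger pad.
Only numpy, scipy, OpenCV 4.12 (cv2) and the standard library are available. Lean on these libraries where they do the work, as an engineer would, in place of code of your own. Each camera call takes 0.05 s, during which the arm holds its last target. There are 200 camera calls.

TASK

Put the four-pegged hub back on the keyed post of the mitten-drying tree: slip it over the post's thin upper rod, pegs pointing up, and turn it gently until the tab inside drops into the post's keyway and the hub sits fully home, flat on the column. Do not force it down while the tab is still on the shoulder, leave it standing there released, and do not push the other things on the bench about.

Things in the scene. Friction and masses are not known exactly. Their poses are not given: they have to be found in the camera images.
- hub: Loose aluminium peg hub, 0.25 to 0.5 kg, upright on the bench at the start. Origin: centre of its underside; z up along its bore, x to its inner tab. Round flange, radius 42 mm, z 0 to 10. Square boss 42 x 42 mm up to z 52, flats facing +-x and +-y. Four steel pegs, 9 mm thick, leave the flange on the diagonals and turn up, reaching 83 mm from the axis, z 41 mm. Told from the rest by these pegs.
- hub_boss (a point): Place to grip the hub: on its axis, 38 mm above its underside, in the middle of the square boss's plain flats (42 mm across, bare from z 10 to 52 mm). Axes as the hub's. The boss is open at the top: bore 15 mm in diameter from z 24 to 52 mm, 32 mm from z 0 to 24 mm.
- hub_tab (a point): Inner end of the tab in the mouth of the hub's lower bore, 9 mm from the axis along the hub's +x, at z 4 mm. The tab is 6 mm wide, z 0 to 8 mm, and reaches inward from the bore's wall (radius 16 mm) to radius 9 mm. Outside, a 12 mm wide tongue on the flange's rim, out to 56 mm from the axis, points the same way.
- post: Fixed foot of the mitten tree: steel plate 130 (its x) x 110 (its y) x 12 mm, the upright on its centre. Origin: centre of the plate's underside, on the bench; z up. A round column, radius 26 mm, up to z 40; a keyed shaft, radius 14 mm, z 40 to 62; a thin rod, radius 6 mm, z 62 to 102, tapering to radius 2 mm at z 110 mm.
- post_seat (a point): Centre of the column's flat top, 40 mm above the bench, on the post's axis; axes as the foot's. The seated hub's origin is here.
- post_shoulder (a point): Point on the post's axis level with the keyed shaft's top (the shoulder), 62 mm above the bench; axes as the foot's. The keyway, a straight slot 8.5 mm wide with its floor 7 mm from the axis, runs from here down to the seat. The hub goes down only with its tab within about 6 degrees of the keyway, then has 22 mm to drop; otherwise the tab rests on the shoulder.
- post_tip (a point): Tip of the thin rod, 110 mm above the bench, on the post's axis; axes as the foot's. The keyed shaft is clamped immovably in the foot at an angle that differs every time and is not reported: seen from above, the keyway lies somewhere from 17 to 80 degrees (0.3 to 1.4 rad) counterclockwise of the foot's +x axis.
- tin: Bystander: small aluminium tin with twist cap, diameter 50, height 44 mm. Origin: centre of its underside.
- flashlight: Bystander: white plastic flashlight lying along its x, 155 mm long, 42 mm high at the head. Origin: under its middle, on the bench.
- shoehorn: Bystander: stainless shoe horn lying along its y, 195 mm long, 42 mm wide, 10 mm high. Origin: near its middle, underside.
- saucer: Bystander: brown ceramic planter saucer, diameter 150, height 25 mm. Origin: centre of its underside.
- brush: Bystander: boot brush lying bristles down along its x, 150 x 45 x 40 mm. Origin: centre of its underside.
- polish: Bystander: flat shoe-polish can, diameter 70, height 28 mm. Origin: centre of its underside.
Mind the look-alikes: they are no part of the job. Of the things that look like the post, the middle-sized one is meant.

How it is judged:
By the outcome, as a careful person would: the job done as asked, in the order asked, and still so for the second after the job is handed in, with the robot touching nothing.
It also fails if it takes over 64 s, if anything falls off the work surface, if the arm or the gripper's body presses on something with over 40 N, if the wrist force passes 120 N, or if a joint passes its speed limit or range.

## Working session

There is one attempt and no reset: what is moved stays moved. The work goes in short steps, Python scripts to look and compute and a tool call to move; the robot and the scene stay as the last step left them, time stands still between calls to the robot, and variables do not carry over. Pictures are saved under pics/ and viewed, at most 10 in all, crops included, and the job is handed in when it is done.

Besides the shell and the picture viewer there is one more tool, called after "Call:" in YAML: its name, and indented under it one key for each argument. step_arm: Moves the arm, as the interface text tells. Its arguments: {"type":"object","properties":{"commands":{"type":"array"},"squeeze":{"type":"number"}},"required":["commands"]}

```bash
mkdir -p pics; cat > h.py <<'E'
import numpy as np, cv2
from station import monitor, eyes, finish_job
from scipy.spatial.transform import Rotation as R
def ray(n,u,v):
    c=eyes.camera_info(n);K=np.array(c["camera_matrix"]);T=np.array(c["extrinsics"])
    p=cv2.undistortPoints(np.array([[[u,v]]],float),K,np.array([c["k1"],0,0,0,0.]))[0,0] if 0 else None
    d=np.array([(u-K[0,2])/K[0,0],(v-K[1,2])/K[1,1]]);s=d.copy()
    for _ in range(30): s=d/(1+c["k1"]*(s@s))
    return T[:3,3],T[:3,:3]@np.array([s[0],s[1],1])
def at(n,u,v,z):
    o,d=ray(n,u,v);return o+d*(z-o[2])/d[2]
def px(n,P):
    c=eyes.camera_info(n);K=np.array(c["camera_matrix"]);T=np.array(c["extrinsics"])
    q=T[:3,:3].T@(np.array(P)-T[:3,3]);s=q[:2]/q[2];s=s*(1+c["k1"]*(s@s))
    return K[0,0]*s[0]+K[0,2],K[1,1]*s[1]+K[1,2]
def snap(n,f,crop=None,k=1):
    im=eyes.get_image(n)[:,:,::-1]
    if crop: a,b,c,d=crop;im=im[b:d,a:c]
    cv2.imwrite("pics/"+f,cv2.resize(im,None,fx=k,fy=k,interpolation=cv2.INTER_CUBIC))
E
python3 - <<'E'
from h import *
snap("scene","s1.png");snap("top","t1.png")
for n in("scene","top"):
    c=eyes.camera_info(n);print(np.round(c["camera_matrix"],1),c["k1"],np.round(c["extrinsics"],3))
o=monitor.get_obs();print(o["tool_pos"],R.from_rotvec(o["tool_rot"]).as_matrix().round(3),o["opening"])
E
```

```text
[[492.6   0.  274.8]
 [  0.  492.6 201.7]
 [  0.    0.    1. ]] 0.04294676463407118 [[ 0.365  0.786 -0.5    1.151]
 [ 0.931 -0.31   0.193 -0.222]
 [-0.004 -0.535 -0.845  1.105]
 [ 0.     0.     0.     1.   ]]
[[515.9   0.  280. ]
 [  0.  515.9 209.3]
 [  0.    0.    1. ]] -0.1666565243617559 [[-0.025 -0.997  0.072  0.438]
 [-1.     0.024 -0.014  0.008]
 [ 0.012 -0.072 -0.997  1.697]
 [ 0.     0.     0.     1.   ]]
[0.15561494 0.60504834 0.40357784] [[-0.968  0.249 -0.001]
 [ 0.249  0.968 -0.002]
 [ 0.    -0.002 -1.   ]] 0.08528086742404328
```

View pics/s1.png

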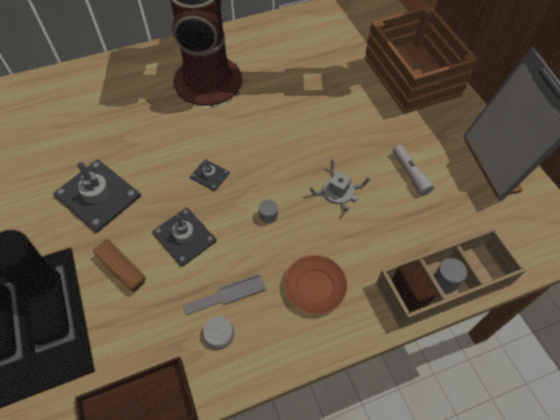

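View pics/t1.png

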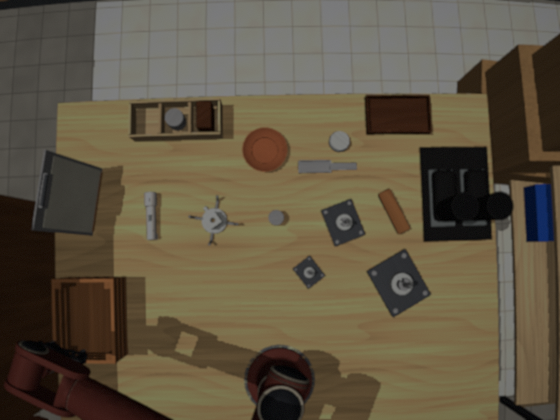

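Scene view: the post look-alikes are large (97,193), small (210,174) and middle (184,235; top 343,222). I choose the middle one. The hub is the only pegged part, at (340,187) in scene and (214,221) in top.

```bash
python3 - <<'E'
from h import *
t=[]
for n,(u,v) in [("scene",(184,232)),("scene",(340,187)),("top",(343,222)),("top",(214,221))]:
    acc=np.mean([eyes.get_image(n).astype(float) for _ in range(2)],0)[:,:,::-1]
    a=acc[v-30:v+30,u-40:u+40]; a=np.clip(a*1.6,0,255).astype(np.uint8)
    t.append(cv2.resize(a,(400,300),interpolation=cv2.INTER_CUBIC))
cv2.imwrite("pics/c1.png",np.vstack([np.hstack(t[:2]),np.hstack(t[2:])]))
E
```

```text
(no output)
```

View pics/c1.png

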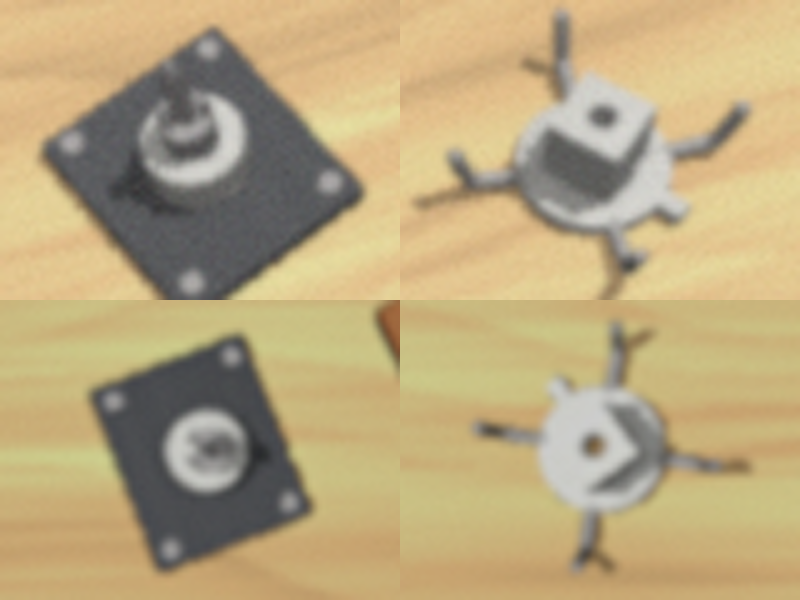

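Crop: the post is the middle plate (white column, thin rod). The hub's tongue points lower-right in scene (~356,198) and upper-left in top (~204,208), and its boss flats are clear.

```bash
python3 - <<'E'
from h import *
def w(n,o,p,z): return at(n,o[0]+p[0]/5-.4,o[1]+p[1]/5-.4,z)[:2]
S=("scene",(144,202));T=("top",(303,192));HS=("scene",(300,157));HT=("top",(174,191))
pc=np.array([w(*T,p,.012) for p in [(92,95),(243,35),(312,208),(160,272)]]);print("plate top",pc.round(4).tolist(),pc.mean(0),[np.linalg.norm(pc[i]-pc[i-1]).round(4) for i in range(4)])
ps=np.array([w(*S,p,.012) for p in [(43,150),(213,28),(363,190)]]);print("plate scene",ps.round(4).tolist(),(ps[0]+ps[2])/2,np.linalg.norm(np.diff(ps,axis=0),axis=1))
print("col top",w(*T,(205,150),.04),"scene",w(*S,(193,137),.04),"tip",w(*S,(172,65),.11))
for n,b,t,f,pg in [(HS,(203,117),(283,207),None,[(162,12),(345,105),(55,155),(232,262)]),(HT,(192,145),(153,85),(202,148),[(217,25),(80,128),(178,265),(345,165)])]:
    B=w(*n,b,.052);t=w(*n,t,.008);P=np.array([w(*n,p,.041) for p in pg]);c=P.mean(0)
    print(n[0],"bore",B,"tongue",t,"pegmean",c,"f",f and w(*n,f,.01))
    print(" tongue ang",np.degrees(np.arctan2(*(t-B)[::-1])),np.linalg.norm(t-B),"pegs",np.degrees(np.arctan2(*(P-c).T[::-1])),np.linalg.norm(P-c,axis=1))
E
```

```text
plate top [[0.5521, -0.1495], [0.5894, -0.2506], [0.4743, -0.2924], [0.4351, -0.1907]] [ 0.51271295 -0.22080281] [np.float64(0.1241), np.float64(0.1078), np.float64(0.1225), np.float64(0.109)]
plate scene [[0.4743, -0.2937], [0.4357, -0.1941], [0.5555, -0.1505]] [ 0.51485652 -0.22211704] [0.10681094 0.12742203]
col top [ 0.51292798 -0.21899327] scene [ 0.51161832 -0.22140789] tip [ 0.51255205 -0.22013784]
scene bore [0.52860392 0.2004281 ] tongue [0.57058987 0.23236724] pegmean [0.52949346 0.19860551] f None
 tongue ang 37.260619172153525 0.05275346979537937 pegs [ 168.82634313   80.57769726 -100.39243295  -13.30813941] [0.07958551 0.0799824  0.07693395 0.08103722]
top bore [0.52889316 0.20358763] tongue [0.57142792 0.23397132] pegmean [0.52893232 0.19665796] f [0.5290869  0.20202548]
 tongue ang 35.5392063225078 0.052272113590462646 pegs [ -6.69440363  80.69894236 166.32976044 -99.19895065] [0.07828381 0.0817445  0.07859391 0.09129242]
```

```bash
python3 - <<'E'
from h import *
t=[]
for n in ("scene","top"):
    u,v=px(n,(.5135,-.2205,.062));u0,v0=int(round(u)),int(round(v));print(n,u,v,u0-15,v0-15)
    a=np.mean([eyes.get_image(n).astype(float) for _ in range(15)],0)[v0-15:v0+15,u0-15:u0+15,::-1]
    a=np.clip((a-10)*1.6,0,255).astype(np.uint8)
    t.append(cv2.resize(a,(400,400),interpolation=cv2.INTER_CUBIC))
cv2.imwrite("pics/c2.png",np.hstack(t))
E
```

```text
scene 181.30509288631177 225.08887750888425 166 210
top 344.99391817341746 221.07430475753642 330 206
```

View pics/c2.png

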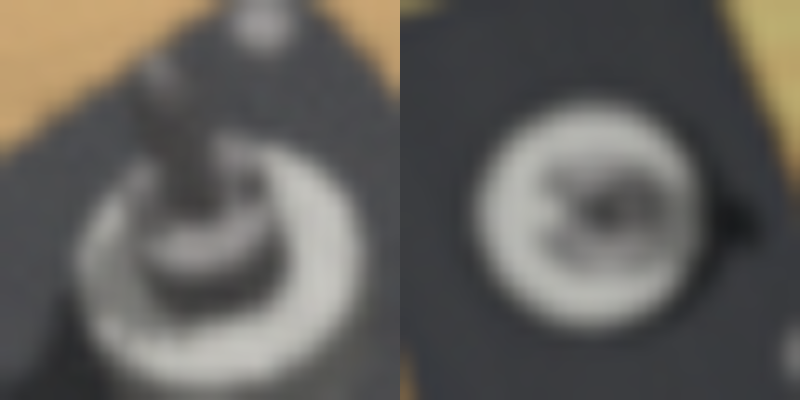

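Call:
step_arm:
  commands:
    - [100,[-60,-30,0],10]
    - [100,[-120,-60,0],20]
    - [100,[-180,-90,0],30]
    - [100,[-240,-130,0],40]
    - [100,[-300,-170,0],40]
    - [100,[-300,-200,0],40]

```text
t: 2.75
tool_pos: [0.398, 0.3351, 0.405]
tool_rot: [1.438, 2.792, 0.001]
contact_force: [0.5, -0.2, 0.3]
opening: 0.0852
grip_force: 0.0
```

Top view: the keyway shows as a light notch at crop (548,214), left of the shaft at (606,208). That is about 90° in world. The scene view agrees, with a notch right of the rod. So foot +x ≈ 20° and the keyway is about 70° from it. Now the grasp.

Call:
step_arm:
  commands:
    - [100,[-60,10,0],0]
    - [100,[-120,20,0],0]
    - [100,[-185,29,30],0]
    - [100,[-185,29,80],0]
    - [100,[-185,29,130],0]
    - [100,[-185,29,180],0]
    - [100,[-185,29,205],0]
    - [100,[-185,29,213],0]
    - [100,[-185,29,213],0]

```text
t: 3.88
tool_pos: [0.5279, 0.2033, 0.1921]
tool_rot: [1.436, 2.794, 0.0]
contact_force: [0.4, -0.0, 0.3]
opening: 0.0852
grip_force: 0.0
```

Call:
step_arm:
  squeeze: 50
  commands:
    - [40,[0,0,0],0]
    - [40,[0,0,0],0]
    - [40,[0,0,0],0]
    - [40,[0,0,0],0]
    - [40,[0,0,0],0]
    - [40,[0,0,0],0]
    - [40,[0,0,0],0]
    - [40,[0,0,0],0]

```text
t: 4.88
tool_pos: [0.5282, 0.2033, 0.1931]
tool_rot: [1.436, 2.793, 0.001]
contact_force: [-1.6, -2.6, 6.6]
opening: 0.0415
grip_force: 53.5
```

Call:
step_arm:
  squeeze: 70
  commands:
    - [20,[0,0,-3],0]
    - [20,[0,0,-20],0]
    - [20,[0,0,-55],0]
    - [20,[0,0,-95],0]
    - [20,[0,0,-130],0]
    - [20,[0,0,-155],0]
    - [20,[0,0,-157],0]
    - [20,[0,0,-157],0]

```text
t: 5.88
tool_pos: [0.5271, 0.2031, 0.3476]
tool_rot: [-1.436, -2.793, 0.002]
contact_force: [0.6, -0.2, -4.0]
opening: 0.0411
grip_force: 71.8
```

Call:
step_arm:
  commands:
    - [20,[-15,-12,0],0]
    - [20,[-45,-35,0],-4]
    - [20,[-80,-62,0],-9]
    - [20,[-120,-93,0],-14]
    - [20,[-160,-124,0],-19]
    - [20,[-200,-155,0],-24]
    - [20,[-240,-186,0],-29]
    - [20,[-280,-217,0],-34]
    - [20,[-310,-240,0],-38]
    - [20,[-328,-254,0],-40]
    - [20,[-334,-259,0],-40]
    - [20,[-334,-259,0],-40]

```text
t: 7.38
tool_pos: [0.5108, -0.2193, 0.3477]
tool_rot: [-0.396, -3.115, -0.002]
contact_force: [0.5, -0.1, -4.0]
opening: 0.0414
grip_force: 72.0
```

```bash
python3 - <<'E'
from h import *
t=[]
o=monitor.get_obs();print(o["t"],o["tool_pos"],o["tool_rot"],o["opening"],o["contact_force"],o["wrist_torque"],o["q"])
p=np.array(o["tool_pos"])
for n in ("scene","top"):
    u,v=px(n,(.513,-.2203,.12));u0,v0=int(round(u)),int(round(v));print(n,u0-40,v0-40)
    a=np.mean([eyes.get_image(n).astype(float) for _ in range(4)],0)[v0-40:v0+40,u0-40:u0+40,::-1]
    a=np.clip((a-10)*1.6,0,255).astype(np.uint8)
    t.append(cv2.resize(a,(400,400),interpolation=cv2.INTER_CUBIC))
cv2.imwrite("pics/c3.png",np.hstack(t))
E
```

```text
7.375 [ 0.51075784 -0.21928706  0.34773361] [-3.96424348e-01 -3.11480540e+00 -1.59054507e-03] 0.041387251995067875 [ 0.52819717 -0.10113817 -4.03940403] [ 0.00263304  0.04046784 -0.02230713] [-5.39479239e-01 -6.95881653e-02  1.83102455e+00  2.65992638e-04
  1.38208469e+00 -1.85714489e+00]
scene 137 173
top 308 180
```

View pics/c3.png

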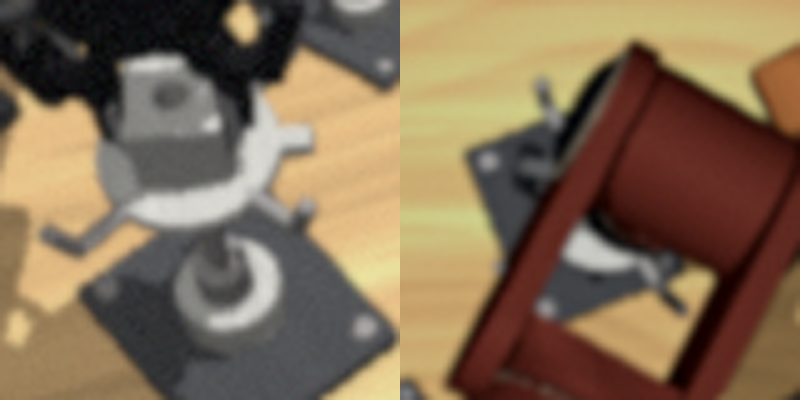

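Scene crop: the hub hangs level above the post, bore at about (168,95), tongue at (300,137), post column at (232,285). The top view is mostly hidden by the arm.

```bash
python3 - <<'E'
from h import *
f=lambda x,y:(137+x/5-.4,173+y/5-.4)
p=np.array([.51076,-.21929]);z=.3477-.193
B=at("scene",*f(168,95),z+.052)[:2];t=at("scene",*f(307,137),z+.006)[:2]
X=np.array([np.cos(np.radians(165.5)),np.sin(np.radians(165.5))]);Y=np.array([np.cos(np.radians(75.5)),np.sin(np.radians(75.5))])
print("bore",B,"rel tcp in tool",(B-p)@X,(B-p)@Y,"tongue",t,np.degrees(np.arctan2(*(t-B)[::-1])),np.linalg.norm(t-B))
# render predicted boss corners for checking and bore for hub at tcp
for off in [(0,0),(-.0015,0)]:
    c=p+off[0]*X+off[1]*Y
    print(off,[ (np.array(px("scene",[*(c+a*X+b*Y),z+.052]))-[137,173]+.4)*5 for a,b in [(0,0),(.021,.021),(.021,-.021),(-.021,.021),(-.021,-.021)]])
E
```

```text
bore [ 0.51160389 -0.22051843] rel tcp in tool -0.0011245874351222265 -0.0009780125031597588 tongue [ 0.52427663 -0.16770716] 76.50628827909975 0.054310488001852404
(0, 0) [array([170.23708074,  92.6448172 ]), array([217.72431718,  48.57533645]), array([121.77690364,  58.13251338]), array([219.52882286, 127.76541256]), array([121.57820032, 137.76901028])]
(-0.0015, 0) [array([170.26588397,  95.48269778]), array([217.78820215,  51.34805243]), array([121.77080426,  60.92064778]), array([219.59387203, 130.65461267]), array([121.56999022, 140.67473658])]
```

Call:
step_arm:
  commands:
    - [20,[-1.3,-0.2,10],0]
    - [20,[-1.3,-0.2,25],0]
    - [20,[-1.3,-0.2,40],0]
    - [20,[-1.3,-0.2,52],0]
    - [20,[-1.3,-0.2,60],0]
    - [20,[-1.3,-0.2,66],0]
    - [20,[-1.3,-0.2,70],0]
    - [20,[-1.3,-0.2,72],0]
    - [20,[-1.3,-0.2,72],0]

```text
t: 8.9
tool_pos: [0.5126, -0.2196, 0.2769]
tool_rot: [0.394, 3.116, -0.0]
contact_force: [0.2, 1.0, -3.1]
opening: 0.0411
grip_force: 72.0
```

Call:
step_arm:
  commands:
    - [20,[0,0,2],0]
    - [20,[0,0,4],0]
    - [20,[0,0,6],0]
    - [20,[0,0,6],0]

```text
t: 9.4
tool_pos: [0.5123, -0.2197, 0.2705]
tool_rot: [-0.394, -3.116, 0.001]
contact_force: [-0.7, -0.8, -4.9]
opening: 0.0408
grip_force: 72.0
```

Call:
step_arm:
  commands:
    - [20,[0,0,3],0]
    - [20,[0,0,6],0]
    - [20,[0,0,9],0]
    - [20,[0,0,11],0]
    - [20,[0,0,12],0]
    - [20,[0,0,12],0]

```text
t: 10.15
tool_pos: [0.5123, -0.2198, 0.2586]
tool_rot: [-0.394, -3.116, 0.001]
contact_force: [-2.9, -3.5, -2.8]
opening: 0.0413
grip_force: 72.2
```

Call:
step_arm:
  commands:
    - [20,[0.2,-0.5,0],0]
    - [20,[0.2,-0.5,1],0]
    - [20,[0.2,-0.5,2],0]
    - [20,[0.2,-0.5,3],0]
    - [20,[0.2,-0.5,3],0]

```text
t: 10.78
tool_pos: [0.5122, -0.22, 0.2555]
tool_rot: [0.394, 3.117, 0.0]
contact_force: [-2.3, -2.6, -2.9]
opening: 0.041
grip_force: 72.1
```

Call:
step_arm:
  commands:
    - [20,[0.2,-0.3,0.5],0]
    - [20,[0.2,-0.3,1],0]
    - [20,[0.2,-0.3,1],0]

```text
t: 11.15
tool_pos: [0.5121, -0.2202, 0.255]
tool_rot: [0.394, 3.116, 0.001]
contact_force: [-2.2, -0.7, -0.7]
opening: 0.0414
grip_force: 72.3
```

Call:
step_arm:
  commands:
    - [20,[0,0,0.5],-1]
    - [20,[0,0,0.5],-3]
    - [20,[0,0,0.5],-5]
    - [20,[0,0,0.5],-7]
    - [20,[0,0,0.5],-9]
    - [20,[0,0,0.5],-9]

```text
t: 11.9
tool_pos: [0.5121, -0.2204, 0.2544]
tool_rot: [0.148, 3.137, -0.001]
contact_force: [0.8, 0.3, 0.2]
opening: 0.0412
grip_force: 72.6
```

Call:
step_arm:
  commands:
    - [20,[0,0,0.2],-1.5]
    - [20,[0,0,0.2],-3]
    - [20,[0,0,0.2],-3]

```text
t: 12.28
tool_pos: [0.5113, -0.2199, 0.2526]
tool_rot: [-0.066, -3.138, -0.002]
contact_force: [-0.0, 0.3, -4.3]
opening: 0.0411
grip_force: 72.1
```

Call:
step_arm:
  commands:
    - [20,[0,0,0],-1.5]
    - [20,[0,0,0],-3]
    - [20,[0,0,0],-3]

```text
t: 12.65
tool_pos: [0.5119, -0.2202, 0.2539]
tool_rot: [0.016, -3.141, -0.0]
contact_force: [0.3, -0.6, -4.6]
opening: 0.0413
grip_force: 72.1
```

Call:
step_arm:
  commands:
    - [20,[0,0,1],0]
    - [20,[0,0,2],0]
    - [20,[0,0,3],0]
    - [20,[0,0,3],0]

```text
t: 13.15
tool_pos: [0.5118, -0.2202, 0.2508]
tool_rot: [0.016, -3.141, -0.0]
contact_force: [-0.4, 1.3, -4.7]
opening: 0.0407
grip_force: 72.1
```

Call:
step_arm:
  commands:
    - [20,[0,0,2],-1]
    - [20,[0,0,4],-1]
    - [20,[0,0,7],-1]
    - [20,[0,0,10],-1]
    - [20,[0,0,13],-1]
    - [20,[0,0,15],-1]
    - [20,[0,0,15],-1]

```text
t: 14.02
tool_pos: [0.5118, -0.2202, 0.2357]
tool_rot: [0.043, -3.141, -0.0]
contact_force: [-0.4, 0.9, -4.9]
opening: 0.041
grip_force: 72.1
```

```bash
python3 -c "
from h import *
o=monitor.get_obs();print(o['contact_force'],o['wrist_torque'],o['tool_pos'])"
```

```text
[-0.35477739  0.93551902 -4.93619023] [-0.00720535 -0.03915452  0.01226269] [ 0.51182467 -0.22024036  0.23574109]
```

Sliding freely in the keyway; about 3 mm to go.

Call:
step_arm:
  commands:
    - [20,[0,0,1],0]
    - [20,[0,0,2],0]
    - [20,[0,0,2.5],0]
    - [20,[0,0,2.5],0]

```text
t: 14.52
tool_pos: [0.5119, -0.2203, 0.2334]
tool_rot: [0.043, -3.141, -0.0]
contact_force: [0.1, 0.4, -4.3]
opening: 0.0411
grip_force: 72.1
```

Call:
step_arm:
  commands:
    - [20,[0,0,0.4],0]
    - [20,[0,0,0.8],0]
    - [20,[0,0,0.8],0]

```text
t: 14.9
tool_pos: [0.512, -0.2204, 0.2332]
tool_rot: [0.043, -3.141, 0.0]
contact_force: [-3.0, 0.7, 0.7]
opening: 0.0414
grip_force: 72.4
```

Call:
step_arm:
  commands:
    - [20,[0,0,0.5],0]
    - [20,[0,0,0.5],0]

```text
t: 15.15
tool_pos: [0.512, -0.2204, 0.2332]
tool_rot: [0.043, -3.141, -0.0]
contact_force: [-5.3, 1.5, 4.9]
opening: 0.0411
grip_force: 73.1
```

Call:
step_arm:
  commands:
    - [55,[0,0,0],0]
    - [60,[0,0,0],0]
    - [70,[0,0,0],0]
    - [85,[0,0,0],0]
    - [100,[0,0,0],0]
    - [100,[0,0,0],0]
    - [100,[0,0,0],0]
    - [100,[0,0,0],0]

```text
t: 16.15
tool_pos: [0.5119, -0.2203, 0.2322]
tool_rot: [0.043, -3.141, 0.0]
contact_force: [-0.0, 0.4, -0.5]
opening: 0.0855
grip_force: 0.0
```

Call:
step_arm:
  commands:
    - [100,[0,0,-5],0]
    - [100,[0,0,-20],0]
    - [100,[0,0,-50],0]
    - [100,[0,0,-90],0]
    - [100,[0,0,-140],0]
    - [100,[0,0,-170],0]
    - [100,[50,0,-170],0]
    - [100,[100,0,-170],0]
    - [100,[150,0,-170],0]
    - [100,[150,0,-170],0]

```text
t: 17.4
tool_pos: [0.3598, -0.2241, 0.4033]
tool_rot: [-0.039, 3.14, -0.003]
contact_force: [0.8, -0.1, 0.2]
opening: 0.0853
grip_force: 0.0
```

```bash
python3 - <<'E'
from h import *
o=monitor.get_obs();print(o["t"],o["tool_pos"],o["contact_force"])
t=[]
for n in ("scene","top"):
    u,v=px(n,(.513,-.2203,.06));u0,v0=int(round(u)),int(round(v));print(n,u0-40,v0-40)
    print([((np.array(px(n,(.513,-.2203,z)))-[u0-40,v0-40]+.4)*5).round() for z in (.04,.062,.092)])
    a=np.mean([eyes.get_image(n).astype(float) for _ in range(4)],0)[v0-40:v0+40,u0-40:u0+40,::-1]
    a=np.clip((a-10)*1.6,0,255).astype(np.uint8)
    t.append(cv2.resize(a,(400,400),interpolation=cv2.INTER_CUBIC))
cv2.imwrite("pics/c4.png",np.hstack(t))
E
```

```text
17.4 [ 0.35981581 -0.22411208  0.40330199] [ 0.82061049 -0.10653574  0.24956667]
scene 141 185
[array([211., 224.]), array([204., 201.]), array([193., 170.])]
top 305 181
[array([197., 205.]), array([202., 203.]), array([208., 201.])]
```

View pics/c4.png

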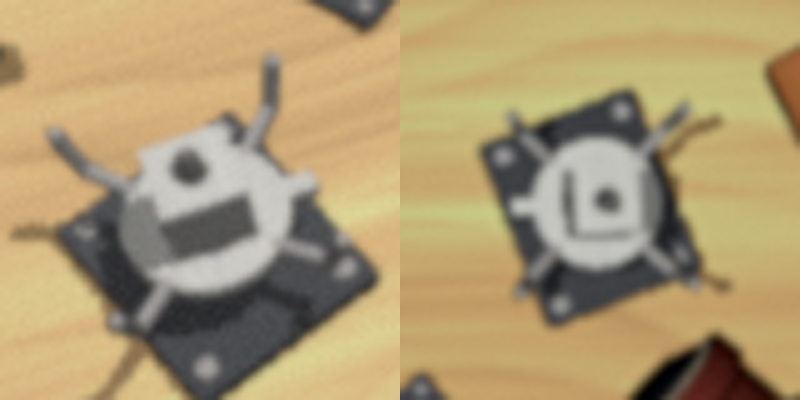

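Picture: the hub sits level on the post, with its boss bore at (188,167) against (193,170) predicted for seated. The tongue points along world +y, and the gripper is well clear.

```bash
python3 -c "
from station import finish_job
print(finish_job())"
```

```text
the job is handed in; nothing more can be done
None
```

The hub is back on the middle-sized post: its tab dropped into the keyway, it went down the full 22 mm to sit flat on the column, and it was released and handed in at about 18 s, with no contact felt with the other things.

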